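Clear the print plate by loaded colour and dock the scraper

ROBOT

A 6-joint arm with a two-finger parallel gripper is mounted at the origin on the work surface. World frame = base frame: x ahead of the robot, y to its left, z up, the work surface at z = 0. Lengths are in m, angles in degrees, forces in N, time in s.
With the tool pointing down it reaches from about 0.25 to 0.775 m from the base axis. Payload 4 kg.
Tool frame: the origin (TCP) lies on the centre line of the jaws, within the pads' length; the fingertips stand 25 mm ahead of it and the grasp point (between the pads) lies 6 mm ahead of it (bot.tip_extent is the distance from the TCP to the fingertips, in m); z points along the fingers, y is the line along which they close (so a half turn about z gives the same grasp; the last joint's range is limited). The gripper opens to 85 mm and grips with 20 to 120 N. Pads are 22 mm wide; open, the fingers measure 114 mm over their backs; the gripper's body (76 mm by 85 mm) begins 54 mm behind the grasp point. The pads swing forward as they close: fully open they stand 13 mm farther back than shut.
Start: joints at [-80.163, 4.996, 78.535, -0, 96.463, -5.907], TCP at [0.149, -0.529, 0.256] pointing down, gripper open.
Joint ranges: [-177.83, 177.83], [-43.37, 116.18], [15.69, 146.23], [-61.86, 241.86], [9.47, 152.12], [-147.06, 147.06]. Speed limits (degrees/s): [159.86, 159.86, 180, 180, 180, 180].

INTERFACE

Orientations are given as a 3x3 rotation matrix whose columns are the frame's x, y, z axes.
In Python, from workcell import bot gives the robot as it stands.
- The arm moves only by the tool carry_out, never from a script. Its argument "increments" is a list that holds one entry, the list of rows, each a list of 7 numbers: the turn, a rotation vector about the tool's x, y, z in units of 0.1 rad (1.0 is 0.1 rad), then the shift along the tool's x, y, z in units of 0.03 m (1.0 is 0.03 m), then the opening, from 0 (shut) to 1 (fully open). A call has 1 to 10 rows; each row shifts and turns the commanded pose from where the row before left it, along the tool's axes as they then stand; what a row does not reach is not made up. A row lasts 1/10 s, in which the tool goes at most 50 mm and 8.59 degrees, less where a joint would pass 70% of its speed; a pose out of reach is approached as far as the arm can. A call with a number of a shift or a turn outside -1 to 1 is refused whole. A call with a gripper value outside its range is refused whole. The fingers move at their own pace and stop on an object; "grip_force" is the grip in N (left out, the last holds). Time passes only in rows, so rows that do not move let the fingers close. It gives the time, the measured TCP pose, the force, the opening and the grip force at its end, in the units of the state.
- bot.observe(): the state, without advancing time (a new reading comes with each control period).
- bot.read_camera(name): name is "side" or "top" or "wrist"; returns (picture, depth): 400x640x3 uint8, red, green, blue; 400x640 float32, m along the optical axis (not along the pixel's ray), 0 where there is no reading.
- bot.camera_params(name): a dict with "mtx" (3x3 intrinsics, pixels), "D" ([k1, k2, p1, p2, k3] as OpenCV has them; the pictures are not rectified), "eye" and "orientation" of the camera in the world; the wrist camera has in their place "tool_from_camera" (4x4, takes a point from camera to tool coordinates, whose origin is the TCP and whose axes are the flange's). Camera axes: x right, y up, looking along -z (the intrinsics and any distortion apply to the point x, -y, -z); pixel columns grow to the right and rows downward; lengths in m; the calibration is good to about 2 mm. A picture is of the moment at which its call begins: read the wrist's pose just before it. camera_params takes no time and is no camera call.
- bot.hand_in(): hands the job in; it is judged then, once.
Trained networks look in the newest picture that a camera, given by its name, has taken for a name from the list of things; names that differ only in an ending like _2 or _b are one class to them, and where a whole thing is asked for, a point or a joint stands for the part that bears it (a point fixed in the world has none). Each returns a list of dicts, best first, with "score" (0 to 1); they miss things now and then, are a little off and sometimes report something else, mostly with a low value. They report only what shows in the picture. A call takes as long as a camera call.
- bot.search_frame(camera, query): "at" ([x, y, z] in m, in world coordinates, good to about 4 mm: the middle of the surface that is visible of it).
The state is a dict: "clock": time; "qpos": joint angles; "joint_velocities": joint speeds; "tau": joint torques, N m; "tcp_pos": TCP position; "tool_rot": TCP orientation; "ft_force": force on the tool from outside, world axes, zero at the start; "ft_torque": the same for the moment, N m; "grip_width": finger opening in m; "finger_force": force on a finger pad.
Only numpy, scipy, OpenCV 4.12 (cv2) and the standard library are available. Lean on these libraries where they do the work, as an engineer would, in place of code of your own. Each camera call takes 0.05 s, during which the arm holds its last target. There are 200 camera calls.

TASK

Clear the print plate: put every bracket of the same colour as the spool loaded on the feeder (the turntable with the post) into the open upper drawer of the cabinet (not piled up, or it will not shut), and every bracket of the other colour into the grey tray, then push the drawer fully shut. Slide the scraper blade first, lying flat, into the slot of its dock until it is fully home, and let it rest there. Leave everything else where it is, the lower drawer shut.

Things in the scene. Friction and masses are not known exactly. Their poses are not given: they have to be found in the camera images.
- orange0: orange printed cable bracket 1 of up to 3 (None if absent), at the start on the dark print plate (240 x 190, 3 thick, fixed): base 46 (x) x 24 (y) x 8, an upright (x = -8 to 0) across the width to 36 high, a lip (x = 17 to 23) to 20 high; origin: centre of the underside, z up. Grip it across its 24 mm width (y). 30 g
- orange1: orange printed cable bracket 2 of up to 3 (None if absent), at the start on the dark print plate (240 x 190, 3 thick, fixed): base 46 (x) x 24 (y) x 8, an upright (x = -8 to 0) across the width to 36 high, a lip (x = 17 to 23) to 20 high; origin: centre of the underside, z up. Grip it across its 24 mm width (y). 30 g
- orange2: orange printed cable bracket 3 of up to 3 (None if absent), at the start on the dark print plate (240 x 190, 3 thick, fixed): base 46 (x) x 24 (y) x 8, an upright (x = -8 to 0) across the width to 36 high, a lip (x = 17 to 23) to 20 high; origin: centre of the underside, z up. Grip it across its 24 mm width (y). 30 g
- blue0: blue printed cable bracket 1 of up to 3 (None if absent), at the start on the dark print plate (240 x 190, 3 thick, fixed): base 46 (x) x 24 (y) x 8, an upright (x = -8 to 0) across the width to 36 high, a lip (x = 17 to 23) to 20 high; origin: centre of the underside, z up. Grip it across its 24 mm width (y). 30 g
- blue1: blue printed cable bracket 2 of up to 3 (None if absent), at the start on the dark print plate (240 x 190, 3 thick, fixed): base 46 (x) x 24 (y) x 8, an upright (x = -8 to 0) across the width to 36 high, a lip (x = 17 to 23) to 20 high; origin: centre of the underside, z up. Grip it across its 24 mm width (y). 30 g
- blue2: blue printed cable bracket 3 of up to 3 (None if absent), at the start on the dark print plate (240 x 190, 3 thick, fixed): base 46 (x) x 24 (y) x 8, an upright (x = -8 to 0) across the width to 36 high, a lip (x = 17 to 23) to 20 high; origin: centre of the underside, z up. Grip it across its 24 mm width (y). 30 g
- feeder: filament feeder: round aluminium turntable 140 across, 20 high, with an upright aluminium post at its +x side, 135 high, whose white guide arm (150 high) reaches over the spool. One spool lies on it, the loaded one. Origin: centre of the turntable's underside
- spool_orange: spool of orange filament lying flat, 160 across, 62 high, on the feeder or on the cardboard store pad (170 square, 20 high, no post); origin: centre of the underside; fixed
- spool_blue: spool of blue filament lying flat, 160 across, 62 high, on the feeder or on the cardboard store pad (170 square, 20 high, no post); origin: centre of the underside; fixed
- cabinet: white desktop cabinet 240 (x) x 220 (y) x 150 high, fixed, with two drawers one above the other; the drawers slide out towards its -x; origin: centre of the underside; its front face is at x = -120, the front edge of its top at x = -105
- cabinet_drawer0 (a joint): how far the upper drawer stands open, m: 0 is fully shut, at most 0.166; the handle is a dark bar 110 long (along y), 11 thick, 35 in front of the drawer front, its middle 154 to the -x of drawer_floor and 112 above the table; it opens to the cabinet's -x and runs with about 1 N of friction
- drawer_floor (a point): centre of the upper drawer's inner floor (moves with the drawer, axes as the cabinet's), 85 above the table; inside it is 195 (x) x 178 (y), walls 43 high; there is 53 between this floor and the cabinet's top panel, so brackets must not be piled up; only the part outside the cabinet is open from above
- cabinet_drawer1 (a joint): how far the lower drawer stands open, m: shut (0) at the start and to be left shut
- tray: open grey plastic tray 140 x 140 x 50 high, fixed, walls and floor 4 thick; origin: centre of the underside
- scraper: flat scraper lying on the table: red handle 110 (x = -85 to 25) x 24 (y) x 20 (z), steel blade 82 long (to x = 105) x 50 wide x 3 thick at mid-height of the handle; the same either way up. Origin: under the middle of gravity, on the handle's underside, 10 below the axis; x points to the blade's front edge; grip across the 24 mm width at the origin. 120 g
- scraper_tip (a point): middle of the front edge of the scraper's blade
- dock: scraper dock: black base 220 (x -130 to 90) x 80 x 8 high under the handle, and a slot housing with yellow roof, 34 high, on x 0 to 90. The slot opens to -x at x = 0, is 62 wide, from 8 to 26 above the table, end wall at x = 72. The blade slides in to +x, flat; home, its edge meets the end wall. Origin: on the underside below the mouth; a docked blade lies 18 above the table
- glue: bystander: yellow glue stick, upright cylinder 30 across, 95 high; origin: centre of the underside
- jar: bystander: glass jar with a steel cap, 50 across, 60 high; origin: centre of the underside
- cleaner: bystander: clear bottle, 64 across, 180 high; origin: centre of the underside
- mug: bystander: white mug, 80 across, 90 high; origin: centre of the underside
- driver: bystander: screwdriver with a green handle, 170 long, lying; origin: centre of the underside
- gear: bystander: small grey printed gear, 47 across, 18 high; origin: centre of the underside
- caliper: bystander: steel caliper with a black slide, 200 long, lying; origin: centre of the underside

How it is judged (in metres and radians):
At the end, for the whole second after the job is handed in: Each bracket of the loaded colour is in the upper drawer, each other one in the tray; drawer shut to 8 mm; scraper flat in the slot, blade edge within 12 mm of the end wall and of the centre line, along the dock within 0.2 rad; all at rest (((horizontal distance between spool_orange and feeder below 0.06 m and (x of orange0 in the frame of drawer_floor between -0.0975 and 0.0975 m and y of orange0 in the frame of drawer_floor between -0.089 and 0.089 m and z of orange0 in the frame of drawer_floor between -0.006 and 0.052 m) and (x of orange1 in the frame of drawer_floor between -0.0975 and 0.0975 m and y of orange1 in the frame of drawer_floor between -0.089 and 0.089 m and z of orange1 in the frame of drawer_floor between -0.006 and 0.052 m) and (x of orange2 in the frame of drawer_floor between -0.0975 and 0.0975 m and y of orange2 in the frame of drawer_floor between -0.089 and 0.089 m and z of orange2 in the frame of drawer_floor between -0.006 and 0.052 m) and (x of blue0 in the frame of tray between -0.066 and 0.066 m and y of blue0 in the frame of tray between -0.066 and 0.066 m and z of blue0 in the frame of tray between 0 and 0.055 m) and (x of blue1 in the frame of tray between -0.066 and 0.066 m and y of blue1 in the frame of tray between -0.066 and 0.066 m and z of blue1 in the frame of tray between 0 and 0.055 m) and (x of blue2 in the frame of tray between -0.066 and 0.066 m and y of blue2 in the frame of tray between -0.066 and 0.066 m and z of blue2 in the frame of tray between 0 and 0.055 m)) or (horizontal distance between spool_blue and feeder below 0.06 m and (x of blue0 in the frame of drawer_floor between -0.0975 and 0.0975 m and y of blue0 in the frame of drawer_floor between -0.089 and 0.089 m and z of blue0 in the frame of drawer_floor between -0.006 and 0.052 m) and (x of blue1 in the frame of drawer_floor between -0.0975 and 0.0975 m and y of blue1 in the frame of drawer_floor between -0.089 and 0.089 m and z of blue1 in the frame of drawer_floor between -0.006 and 0.052 m) and (x of blue2 in the frame of drawer_floor between -0.0975 and 0.0975 m and y of blue2 in the frame of drawer_floor between -0.089 and 0.089 m and z of blue2 in the frame of drawer_floor between -0.006 and 0.052 m) and (x of orange0 in the frame of tray between -0.066 and 0.066 m and y of orange0 in the frame of tray between -0.066 and 0.066 m and z of orange0 in the frame of tray between 0 and 0.055 m) and (x of orange1 in the frame of tray between -0.066 and 0.066 m and y of orange1 in the frame of tray between -0.066 and 0.066 m and z of orange1 in the frame of tray between 0 and 0.055 m) and (x of orange2 in the frame of tray between -0.066 and 0.066 m and y of orange2 in the frame of tray between -0.066 and 0.066 m and z of orange2 in the frame of tray between 0 and 0.055 m))) and value of joint cabinet_drawer0 below 0.008 m and x of scraper_tip in the frame of dock between 0.06 and 0.078 m and y of scraper_tip in the frame of dock between -0.012 and 0.012 m and z of scraper_tip in the frame of dock between 0.008 and 0.026 m and angle between the x axis of scraper and the x axis of dock, either way round below 0.2 rad and angle between the z axis of scraper and the z axis of dock, either way round below 0.12 rad and linear speed of each of orange0, orange1, orange2, blue0, blue1, blue2, scraper below 0.03 m/s); the robot touches nothing.
It fails at once if a bystander (glue, jar, cleaner, mug, driver, gear, caliper) is moved by more than 4 cm (distance of any of glue, jar, cleaner, mug, driver, gear, caliper from where it was at the start of the episode above 0.04 m).
It fails at once if the lower drawer is pulled open (value of joint cabinet_drawer1 above 0.02 m).
Of orange0, orange1, orange2 only 2 to 3 are there at a start; the rules pass over those that are not, and their reading is None.
Of blue0, blue1, blue2 only 2 to 3 are there at a start; the rules pass over those that are not, and their reading is None.
At some moment in a run one of orange0, orange1, orange2, blue0, blue1, blue2, scraper may be knocked a few centimetres aside while the robot is not near it.
Once in a run the grip may slacken for a moment while it holds something.
It also fails if it takes over 210 s, if anything falls off the work surface, if the arm or the gripper's body presses on something with over 40 N, if the wrist force passes 120 N, or if a joint passes its speed limit or range.

## Working session

There is one attempt and no reset: what is moved stays moved. The work goes in short steps, Python scripts to look and compute and a tool call to move; the robot and the scene stay as the last step left them, time stands still between calls to the robot, and variables do not carry over. Pictures are saved under pics/ and viewed, at most 14 in all, crops included, and the job is handed in when it is done.

Besides the shell and the picture viewer there is one more tool, called after "Emit:" by a JSON object that holds its "name" and its "arguments", one argument or row to a line. carry_out: Moves the arm, as the interface text tells. Its arguments: {"type":"object","properties":{"increments":{"type":"array","items":{"type":"array","items":{"type":"array","items":{"type":"number","minimum":-1,"maximum":1}}}},"grip_force":{"type":"number"}},"required":["increments"]}

```bash
ls; mkdir -p pics; cat > h.py <<'E'
import numpy as np, cv2
from workcell import bot
def cam(name):
    o=bot.observe(); p=bot.camera_params(name)
    if name=='wrist':
        T=np.eye(4);T[:3,:3]=o['tool_rot'];T[:3,3]=o['tcp_pos'];T=T@np.array(p['tool_from_camera'])
    else:
        T=np.eye(4);T[:3,:3]=p['orientation'];T[:3,3]=p['eye']
    img,d=bot.read_camera(name)
    return img,d,T,np.array(p['mtx'],float),np.array(p['D'],float)
def cloud(d,T,K,D):
    v,u=np.mgrid[:d.shape[0],:d.shape[1]]
    n=cv2.undistortPoints(np.stack([u,v],-1).reshape(-1,1,2).astype(np.float64),K,D).reshape(*d.shape,2)
    P=np.stack([n[...,0]*d,-n[...,1]*d,-d],-1)
    W=P@T[:3,:3].T+T[:3,3]; W[d<=0]=np.nan
    return W
E
cat > a.py <<'E'
from h import *
for c in ['top','side']:
    img,d,T,K,D=cam(c); W=cloud(d,T,K,D); np.savez(''+c+'.npz',img=img,W=W)
    cv2.imwrite(f'pics/{c}0.png',img[...,::-1])
    print(c,T[:3,3].round(3))
    if c=='top':
      for q in ['orange0','blue0','feeder','spool_orange','spool_blue','cabinet','cabinet_drawer0','drawer_floor','tray','scraper','scraper_tip','dock','glue','jar','cleaner','mug','driver','gear','caliper']:
        print(q,[(np.round(r['at'],3).tolist(),round(r['score'],2)) for r in bot.search_frame(c,q)][:6])
print(bot.observe()['tool_rot'])
E
python3 a.py
```

```text
pics
top [ 0.339 -0.015  1.394]
orange0 [([0.54, 0.08, 0.01], 0.63), ([0.354, -0.195, 0.011], 0.53)]
blue0 [([0.542, 0.005, 0.013], 0.66), ([0.467, 0.081, 0.008], 0.54)]
feeder [([0.572, -0.62, 0.139], 0.91)]
spool_orange [([0.491, 0.57, 0.081], 0.97), ([0.798, -0.122, 0.011], 0.4)]
spool_blue [([0.498, -0.586, 0.081], 0.82)]
cabinet [([0.545, -0.084, 0.015], 0.55)]
cabinet_drawer0 [([0.508, 0.302, 0.088], 0.72), ([0.546, -0.083, 0.014], 0.43), ([0.354, -0.194, 0.012], 0.4)]
drawer_floor [([0.512, 0.308, 0.085], 0.74)]
tray [([0.446, -0.402, 0.006], 0.84)]
scraper [([0.676, 0.065, 0.015], 0.73)]
scraper_tip [([0.674, 0.067, 0.017], 0.6), ([0.569, -0.62, 0.138], 0.55), ([0.59, 0.196, 0.061], 0.31), ([0.614, -0.356, 0.089], 0.16)]
dock [([0.588, -0.197, 0.009], 0.87)]
glue [([0.617, -0.356, 0.087], 0.71), ([0.674, 0.069, 0.013], 0.54)]
jar [([0.672, -0.358, 0.054], 0.71)]
cleaner [([0.621, -0.454, 0.116], 0.73), ([0.798, -0.123, 0.009], 0.56)]
mug [([0.51, 0.306, 0.083], 0.72), ([0.801, 0.084, 0.042], 0.63), ([0.59, -0.196, 0.006], 0.32), ([0.542, 0.08, 0.008], 0.29)]
driver []
gear [([0.354, -0.197, 0.008], 0.66), ([0.621, -0.451, 0.115], 0.2)]
caliper [([0.797, -0.122, 0.008], 0.56)]
side [ 0.378 -1.09   1.016]
[[ 9.62481733e-01  2.71346476e-01  5.71130329e-05]
 [ 2.71346480e-01 -9.62481731e-01 -7.13514219e-05]
 [ 3.56092939e-05  8.41718607e-05 -9.99999996e-01]]
```

View pics/top0.png

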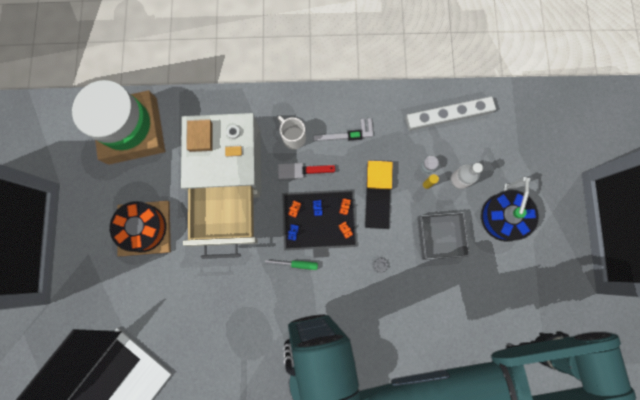

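View pics/side0.png

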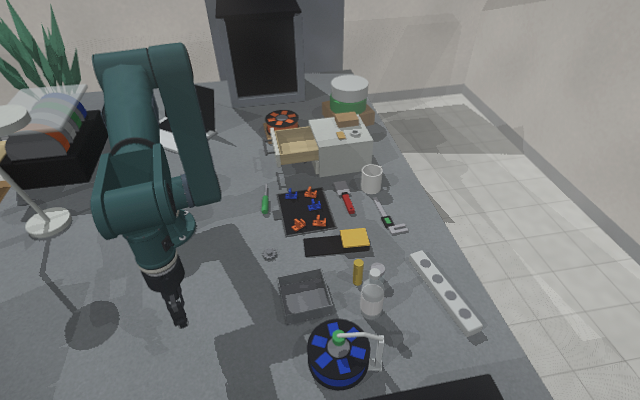

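Blue spool is on the feeder (post, top picture ~(512,213)), so blue goes in the drawer and orange in the tray. There are 3 orange and 2 blue brackets on the plate at (320,220), the scraper is at (310,170), the dock at (379,190), and the drawer is open at (220,212). I'll align the tool and go above the plate.

Emit:
{"name": "carry_out", "arguments": {
  "increments": [
    [[0,0,0.55,0,0,-1,1],[0,0,0.55,0,0,-1,1],[0,0,0.55,0,0,-1,1],[0,0,0.55,0,0,-1,1],[0,0,0.55,0,0,-1,1]]
  ]
}}

```text
clock: 1.55
tcp_pos: [0.1492, -0.5292, 0.4076]
tool_rot: [[1.0, -0.002, 0.0], [-0.002, -1.0, -0.0], [0.0, 0.0, -1.0]]
ft_force: [-0.6, -0.3, 0.1]
grip_width: 0.0853
finger_force: 0.0
```

Emit:
{"name": "carry_out", "arguments": {
  "increments": [
    [[0,0,0,0.556,-0.98,0,1],[0,0,0,0.556,-0.98,0,1],[0,0,0,0.556,-0.98,0,1],[0,0,0,0.556,-0.98,0,1],[0,0,0,0.556,-0.98,0,1],[0,0,0,0.556,-0.98,0,1],[0,0,0,0.556,-0.98,0,1],[0,0,0,0.556,-0.98,0,1],[0,0,0,0.556,-0.98,0,1]]
  ]
}}

```text
clock: 2.45
tcp_pos: [0.2998, -0.2635, 0.4065]
tool_rot: [[1.0, -0.0, 0.001], [-0.0, -1.0, -0.001], [0.001, 0.001, -1.0]]
ft_force: [-0.2, -0.5, 0.9]
grip_width: 0.0851
finger_force: 0.0
```

Emit:
{"name": "carry_out", "arguments": {
  "increments": [
    [[0,0,0,0.556,-0.98,0,1],[0,0,0,0.556,-0.98,0,1],[0,0,0,0.556,-0.98,0,1],[0,0,0,0.556,-0.98,0,1],[0,0,0,0.556,-0.98,0,1],[0,0,0,0.556,-0.98,0,1],[0,0,0,0.556,-0.98,0,1],[0,0,0,0.556,-0.98,0,1],[0,0,0,0.556,-0.98,0,1]]
  ]
}}

```text
clock: 3.35
tcp_pos: [0.45, 0.0012, 0.4065]
tool_rot: [[1.0, 0.0, 0.001], [0.0, -1.0, -0.0], [0.001, 0.0, -1.0]]
ft_force: [0.7, -0.3, 0.4]
grip_width: 0.0854
finger_force: 0.0
```

```bash
cat >> h.py <<'E'
def brackets(img,W,box=(.3,.72,-.14,.16),zmin=.006,zmax=.06,verbose=True):
    hsv=cv2.cvtColor(img,cv2.COLOR_RGB2HSV); out=[]
    x,y,z=[W[...,i] for i in range(3)]
    roi=(x>box[0])&(x<box[1])&(y>box[2])&(y<box[3])&(z>zmin)&(z<zmax)
    for c,(lo,hi) in dict(orange=(3,20),blue=(105,130)).items():
        m=roi&(hsv[...,0]>=lo)&(hsv[...,0]<=hi)&(hsv[...,1]>120)&(hsv[...,2]>50)
        n,l,s,_=cv2.connectedComponentsWithStats(m.astype(np.uint8))
        for i in range(1,n):
            if s[i,4]<60: continue
            P=W[l==i]; r=cv2.minAreaRect((P[:,:2]*1000).astype(np.float32))
            (cx,cy),(w,h),a=r
            if w<h: a+=90; w,h=h,w
            zt=np.percentile(P[:,2],98); up=np.median(P[P[:,2]>zt-.006],axis=0)
            d=np.array([np.cos(np.radians(a)),np.sin(np.radians(a))])
            if d@(np.array([cx,cy])/1000-up[:2])<0: a+=180
            out.append((c,np.round([cx,cy]),np.round([w,h]),round((a+180)%360-180),up.round(3),round(zt,3),int(s[i,4])))
            if verbose: print(*out[-1])
    return out
E
cat > b.py <<'E'
from h import *
img,d,T,K,D=cam('wrist'); W=cloud(d,T,K,D); np.savez('w1.npz',img=img,W=W)
cv2.imwrite('pics/w1.png',img[...,::-1]); print(T.round(3))
print('wrist');brackets(img,W)
t=np.load('top.npz');print('top');brackets(t['img'],t['W'])
def comp(W,m,name):
    n,l,s,_=cv2.connectedComponentsWithStats(m.astype(np.uint8)); i=1+np.argmax(s[1:,4]); P=W[l==i]
    print(name,s[i],np.median(P,0).round(4),cv2.minAreaRect((P[:,:2]*1000).astype(np.float32)))
for nm,I,V in [('wrist',img,W),('top',t['img'],t['W'])]:
    h=cv2.cvtColor(I,cv2.COLOR_RGB2HSV); x,y,z=[V[...,i] for i in range(3)]
    H,S,L=[h[...,i].astype(int) for i in range(3)]
    try:
        comp(V,((H<6)|(H>174))&(S>140)&(x>.55)&(x<.75)&(y>-.1)&(y<.2),'handle')
        comp(V,(H>20)&(H<32)&(S>140)&(x>.5)&(x<.75)&(y>-.3)&(y<-.1),'roof')
        comp(V,(L<60)&(x>.4)&(x<.75)&(y>-.28)&(y<-.13)&(z>.004)&(z<.015),'base')
        comp(V,(S<60)&(x>.62)&(x<.74)&(y>.07)&(y<.2)&(z>.006)&(z<.02),'blade')
    except Exception as e: print(nm,e)
V=t['W'];x,y,z=[V[...,i] for i in range(3)]
comp(V,(z>.14)&(z<.16)&(x>.4)&(y>.15)&(y<.45),'cab top')
comp(V,(z>.12)&(z<.135)&(x>.3)&(x<.6)&(y>.15)&(y<.45),'drawer rim')
comp(V,(z>.08)&(z<.09)&(x>.3)&(x<.6)&(y>.15)&(y<.45),'drawer floor')
comp(V,(z>.1)&(z<.12)&(x>.3)&(x<.46)&(y>.15)&(y<.45),'handle bar')
comp(V,(z>.04)&(z<.055)&(x>.3)&(x<.6)&(y<-.3)&(y>-.5),'tray rim')
E
python3 b.py
```

```text
[[-0.001  0.959  0.285  0.523]
 [-1.    -0.001 -0.     0.   ]
 [-0.    -0.285  0.959  0.524]
 [ 0.     0.     0.     1.   ]]
wrist
orange [549. -84.] [46. 24.] -15 [ 0.544 -0.083  0.039] 0.04 411
orange [544.  82.] [46. 24.] -23 [0.54  0.083 0.039] 0.041 401
orange [473. -83.] [46. 24.] 31 [ 0.47  -0.085  0.039] 0.04 349
blue [548.   7.] [47. 24.] 4 [0.543 0.007 0.039] 0.04 374
blue [469.  87.] [46. 24.] -14 [0.465 0.088 0.039] 0.04 344
top
orange [548. -85.] [49. 29.] -13 [ 0.545 -0.084  0.04 ] 0.042 113
orange [545.  82.] [51. 31.] -19 [0.54  0.082 0.039] 0.042 112
orange [473. -85.] [53. 28.] 34 [ 0.469 -0.088  0.037] 0.04 115
blue [551.   2.] [52. 29.] -7 [0.541 0.002 0.041] 0.042 105
blue [470.  86.] [50. 28.] -14 [0.465 0.086 0.039] 0.041 112
handle [291   9  59  18 975] [ 0.6748 -0.0034  0.0199] ((675.9466552734375, -4.934459686279297), (23.98288345336914, 93.08393859863281), 1.170513391494751)
roof [ 413    0   61   66 3170] [ 0.6516 -0.1979  0.0339] ((656.669921875, -202.1844940185547), (84.80464935302734, 103.13665771484375), 84.82411193847656)
wrist attempt to get argmax o
[... 733 characters left out ...]
227.88536071777344, 223.10745239257812), 1.3001172542572021)
drawer rim [183 186  69  58 442] [0.4736 0.3109 0.1274] ((514.2055053710938, 305.2807312011719), (173.84921264648438, 204.89247131347656), 1.5966551303863525)
drawer floor [ 193  189   56   49 2425] [0.5246 0.3049 0.0847] ((525.9368286132812, 304.2767028808594), (149.48245239257812, 171.8024444580078), 0.5990564227104187)
handle bar [201 243  47  16 202] [0.3941 0.292  0.115 ] ((406.5460510253906, 286.6447448730469), (40.48624801635742, 137.8258819580078), 2.19118595123291)
tray rim [420 212  50  48 283] [ 0.4464 -0.4076  0.0487] ((445.03436279296875, -396.011962890625), (140.42520141601562, 139.36952209472656), 3.0954322814941406)
```

View pics/w1.png

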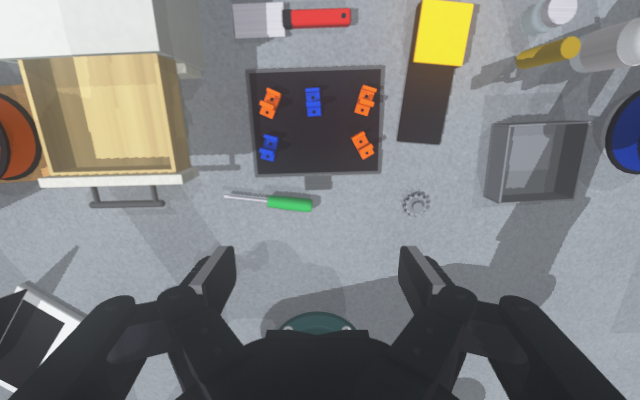

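```bash
cat > c.py <<'E'
from h import *
f=np.load('w1.npz');W=f['W'];x,y,z=[W[...,i] for i in range(3)]
def rect(m,n):
    k,l,s,_=cv2.connectedComponentsWithStats(m.astype(np.uint8)); i=1+np.argmax(s[1:,4]); P=W[l==i]
    r=cv2.minAreaRect((P[:,:2]*1000).astype(np.float32)); print(n,s[i],P[:,2].mean().round(4),np.round(r[0],1),np.round(r[1],1),round(r[2],1))
    return P
A=(x>.63)&(x<.72)&(y>-.08)&(y<.17)
P=rect(A&(z>.005)&(z<.03),'scraper'); print(P[:,1].min(),P[:,1].max())
P=rect(A&(z>.016)&(z<.03),'handle'); print(P[:,1].min(),P[:,1].max())
P=rect(A&(z>.005)&(z<.015)&(y>.05),'blade'); print(P[:,1].min(),P[:,1].max())
B=(x>.4)&(x<.75)&(y>-.27)&(y<-.12)
rect(B&(z>.005)&(z<.012),'base'); rect(B&(z>.03)&(z<.038),'roof')
C=(x>.35)&(y>.15)&(y<.45)
rect(C&(z>.08)&(z<.09),'floor');rect(C&(z>.145)&(z<.155),'cabtop');rect(C&(z>.1)&(z<.122)&(x<.42),'bar');rect(C&(z>.122)&(z<.135),'rim')
Q=(x>.33)&(x<.55)&(y<-.29)&(y>-.5)
rect(Q&(z>.045)&(z<.055),'trayrim');rect(Q&(z>.002)&(z<.008),'trayfloor')
print(bot.tip_extent)
E
python3 c.py
```

```text
scraper [ 233    3  119   37 3056] 0.0148 [674.6  40.3] [ 50.6 190.6] 1.4
-0.05505180184071479 0.13578745581794632
handle [ 283    8   69   20 1171] 0.0199 [ 6.761e+02 -2.000e-01] [ 25.  109.3] 1.5
-0.054939724342257364 0.05442740306063623
blade [ 233    3   54   37 1744] 0.0116 [673.3  93.2] [50.6 84.8] 1.4
0.05052533496267166 0.13578745581794632
base [ 398   56   57   90 3553] 0.008 [ 546.6 -192.4] [ 80.8 143.5] 85.4
roof [ 414    0   61   67 3193] 0.0339 [ 650.1 -200.1] [81.7 91.4] 85.3
floor [   47    54   125   114 11274] 0.0854 [528.7 313.1] [163. 158.] 1.1
cabtop [   0    0  162   60 8834] 0.1502 [628.4 297.9] [211.7  64.6] 89.9
bar [ 90 187  76  22 684] 0.1158 [404.  296.4] [ 33.9 117.5] 1.3
rim [   6    0  183  184 2781] 0.1276 [547.  301.9] [233.5 220.7] 0.3
trayrim [498 121  93  83 999] 0.0488 [ 445.3 -394.5] [139.9 143.7] 2.8
trayfloor [ 503  125   65   70 3597] 0.0041 [ 444.5 -410.6] [129.5 105.1] 2.8
0.025
```

Emit:
{"name": "carry_out", "arguments": {
  "increments": [
    [[0,0,-0.997,0,0,0.597,1],[0,0,-0.997,0,0,0.597,1],[0,0,-0.997,0,0,0.597,1],[0,0,-0.997,0,0,0.597,1],[0,0,-0.997,0,0,0.597,1],[0,0,-0.997,0,0,0.597,1],[0,0,-0.997,0,0,0.597,1],[0,0,-0.997,0,0,0.597,1]]
  ],
  "grip_force": 60
}}

```text
clock: 4.2
tcp_pos: [0.4494, -0.0004, 0.2624]
tool_rot: [[0.696, 0.718, 0.0], [0.718, -0.696, -0.0], [0.0, 0.0, -1.0]]
ft_force: [0.2, 0.4, 0.1]
grip_width: 0.0854
finger_force: 0.0
```

Emit:
{"name": "carry_out", "arguments": {
  "increments": [
    [[0,0,-0.997,0,0,0.597,1],[0,0,-0.997,0,0,0.597,1],[0,0,-0.997,0,0,0.597,1],[0,0,-0.997,0,0,0.597,1],[0,0,-0.997,0,0,0.597,1],[0,0,-0.997,0,0,0.597,1],[0,0,-0.997,0,0,0.597,1],[0,0,-0.997,0,0,0.597,1]]
  ]
}}

```text
clock: 5.0
tcp_pos: [0.4495, -0.0004, 0.1192]
tool_rot: [[-0.028, 1.0, 0.0], [1.0, 0.028, -0.0], [-0.0, 0.0, -1.0]]
ft_force: [0.4, -0.3, 0.1]
grip_width: 0.0854
finger_force: 0.0
```

Emit:
{"name": "carry_out", "arguments": {
  "increments": [
    [[0,0,0,0.098,0.942,0,1],[0,0,0,0.098,0.942,0,1],[0,0,0,0.098,0.942,0,1],[0,0,0,0.098,0.942,0,1],[0,0,0,0.098,0.942,0,1],[0,0,0,0.098,0.942,0,1],[0,0,0,0.098,0.942,0,1],[0,0,0,0.098,0.942,0,1],[0,0,0,0,0,0,1]]
  ]
}}

```text
clock: 5.9
tcp_pos: [0.6774, 0.0288, 0.1186]
tool_rot: [[-0.025, 1.0, 0.001], [1.0, 0.025, 0.0], [0.0, 0.001, -1.0]]
ft_force: [0.8, 0.4, -1.2]
grip_width: 0.0855
finger_force: 0.0
```

Emit:
{"name": "carry_out", "arguments": {
  "increments": [
    [[0,0,0,0.01,-0.016,0.74,1],[0,0,0,0.01,-0.016,0.74,1],[0,0,0,0.01,-0.016,0.74,1],[0,0,0,0.01,-0.016,0.74,1],[0,0,0,0,0,0,0],[0,0,0,0,0,0,0],[0,0,0,0,0,0,0],[0,0,0,0,0,0,0],[0,0,0,0,0,0,0],[0,0,0,0,0,0,0]]
  ],
  "grip_force": 60
}}

```text
clock: 6.9
tcp_pos: [0.6745, 0.0298, 0.0334]
tool_rot: [[-0.024, 1.0, 0.004], [1.0, 0.024, -0.0], [-0.0, 0.004, -1.0]]
ft_force: [-0.5, -0.5, 5.6]
grip_width: 0.0224
finger_force: 62.0
```

Emit:
{"name": "carry_out", "arguments": {
  "increments": [
    [[0,0,0,0,0,-0.6,0],[0,0,0,0,0,-1,0],[0,0,0,0,0,-1,0],[0,0,0,0,0,-1,0],[0,0,0,0,0,-1,0]]
  ]
}}

```text
clock: 7.4
tcp_pos: [0.6726, 0.0299, 0.1694]
tool_rot: [[-0.024, 1.0, -0.001], [1.0, 0.024, -0.0], [0.0, -0.001, -1.0]]
ft_force: [0.2, -1.0, -1.6]
grip_width: 0.0223
finger_force: 61.2
```

Emit:
{"name": "carry_out", "arguments": {
  "increments": [
    [[0,0,0.9866,0,0,0,0],[0,0,0.9866,0,0,0,0],[0,0,0.9866,0,0,0,0],[0,0,0.9866,0,0,0,0],[0,0,0.9866,0,0,0,0],[0,0,0.9866,0,0,0,0],[0,0,0.9866,0,0,0,0],[0,0,0.9866,0,0,0,0]]
  ]
}}

```text
clock: 8.2
tcp_pos: [0.6726, 0.0299, 0.1681]
tool_rot: [[0.695, 0.719, -0.002], [0.719, -0.695, -0.0], [-0.001, -0.001, -1.0]]
ft_force: [-0.1, -0.5, -1.4]
grip_width: 0.0221
finger_force: 61.2
```

Emit:
{"name": "carry_out", "arguments": {
  "increments": [
    [[0,0,0.9866,0,0,0,0],[0,0,0.9866,0,0,0,0],[0,0,0.9866,0,0,0,0],[0,0,0.9866,0,0,0,0],[0,0,0.9866,0,0,0,0],[0,0,0.9866,0,0,0,0],[0,0,0.9866,0,0,0,0],[0,0,0.9866,0,0,0,0],[0,0,0.9866,0,0,0,0]]
  ]
}}

```text
clock: 9.1
tcp_pos: [0.6726, 0.0299, 0.1681]
tool_rot: [[0.996, -0.086, -0.002], [-0.086, -0.996, 0.0], [-0.002, 0.0, -1.0]]
ft_force: [-0.0, -1.1, -1.6]
grip_width: 0.0222
finger_force: 61.2
```

Emit:
{"name": "carry_out", "arguments": {
  "increments": [
    [[0,0,0,-0.681,0.963,0,0],[0,0,0,-0.681,0.963,0,0],[0,0,0,-0.681,0.963,0,0],[0,0,0,-0.681,0.963,0,0],[0,0,0,-0.681,0.963,0,0],[0,0,0,-0.681,0.963,0,0],[0,0,0,-0.681,0.963,0,0],[0,0,0,-0.681,0.963,0,0],[0,0,0,0,0,0,0]]
  ]
}}

```text
clock: 10.0
tcp_pos: [0.4885, -0.1897, 0.1686]
tool_rot: [[0.996, -0.087, -0.002], [-0.087, -0.996, -0.001], [-0.002, 0.001, -1.0]]
ft_force: [0.2, 1.0, -1.8]
grip_width: 0.022
finger_force: 61.2
```

```bash
cat > s.py <<'E'
from h import *
import sys
img,d,T,K,D=cam('wrist'); W=cloud(d,T,K,D); cv2.imwrite(f'pics/{sys.argv[1]}.png',img[...,::-1]); np.savez('cur.npz',img=img,W=W)
o=bot.observe(); print(o['tcp_pos'],o['tool_rot'],o['grip_width'])
x,y,z=[W[...,i] for i in range(3)]
h=cv2.cvtColor(img,cv2.COLOR_RGB2HSV); H,S,L=[h[...,i].astype(int) for i in range(3)]
def rect(m,n):
    k,l,s,_=cv2.connectedComponentsWithStats(m.astype(np.uint8)); i=1+np.argmax(s[1:,4]); P=W[l==i]
    r=cv2.minAreaRect((P[:,:2]*1000).astype(np.float32)); print(n,s[i],P[:,2].mean().round(4),np.round(r[0],1),np.round(r[1],1),round(r[2],1))
B=(x>.4)&(x<.75)&(y>-.27)&(y<-.12)
for n,m in [('roof',B&(z>.03)&(z<.038)&(H>20)&(H<32)&(S>140)),('base',B&(z>.005)&(z<.012)),('blade',(S<70)&(z>.1)&(z<.18)&(x<.7)&(L>70))]:
    try: rect(m,n)
    except Exception as e: print(n,'none')
E
python3 s.py w2
```

```text
[ 0.48991001 -0.18819731  0.16866018] [[ 9.96327398e-01 -8.56231604e-02 -6.25084709e-04]
 [-8.56230002e-02 -9.96327569e-01  2.78665145e-04]
 [-6.46649319e-04 -2.24120091e-04 -9.99999766e-01]] 0.02179158843490452
roof [ 261    0  101   39 3775] 0.0342 [ 636.  -199.2] [79.4 27.8] 85.8
base none
blade [  261    39   111   229 19188] 0.1477 [ 545.2 -195.2] [ 50.4 100.1] 85.3
```

View pics/w2.png

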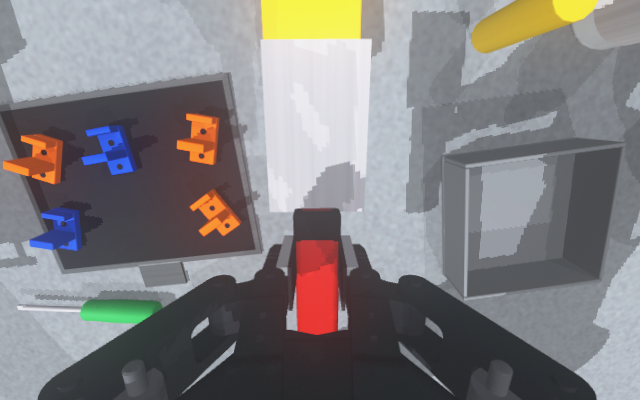

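Emit:
{"name": "carry_out", "arguments": {
  "increments": [
    [[0,0,0,-0.03,-0.085,0.838,0],[0,0,0,0,0,0.838,0],[0,0,0,0,0,0.838,0],[0,0,0,0,0,0.838,0],[0,0,0,0,0,0.838,0],[0,0,0,0,0,0,0]]
  ]
}}

```text
clock: 10.65
tcp_pos: [0.4902, -0.1829, 0.0409]
tool_rot: [[0.997, -0.081, -0.003], [-0.081, -0.997, 0.002], [-0.003, -0.002, -1.0]]
ft_force: [-0.4, 0.0, -0.5]
grip_width: 0.0222
finger_force: 65.4
```

Emit:
{"name": "carry_out", "arguments": {
  "increments": [
    [[0,0,0,0.333,0,0,0],[0,0,0,0.333,0,0,0],[0,0,0,0.333,0,0,0],[0,0,0,0.333,0,0,0],[0,0,0,0,0,0,0]]
  ]
}}

```text
clock: 11.15
tcp_pos: [0.5322, -0.188, 0.0438]
tool_rot: [[0.997, -0.082, 0.002], [-0.082, -0.997, -0.001], [0.002, 0.001, -1.0]]
ft_force: [0.4, -0.0, -1.3]
grip_width: 0.0232
finger_force: 34.6
```

Emit:
{"name": "carry_out", "arguments": {
  "increments": [
    [[0,0,0,0,0,0,0],[0,0,0,0,0,0,0]]
  ]
}}

```text
clock: 11.35
tcp_pos: [0.53, -0.1876, 0.0431]
tool_rot: [[0.997, -0.082, -0.001], [-0.082, -0.997, 0.0], [-0.001, -0.0, -1.0]]
ft_force: [0.0, -0.2, -0.3]
grip_width: 0.0222
finger_force: 64.7
```

```bash
python3 s.py w3
```

```text
[ 0.52990578 -0.18764139  0.04308294] [[ 9.96605937e-01 -8.23175827e-02 -6.49481995e-04]
 [-8.23175036e-02 -9.96606144e-01  1.47618860e-04]
 [-6.59429375e-04 -9.36540956e-05 -9.99999778e-01]] 0.022334098408563027
roof [  223     0   198   110 20565] 0.0342 [ 626.5 -198.6] [79.8 42. ] 85.2
base [ 340  110   57  170 4594] 0.0081 [ 552.8 -218.6] [ 29.4 101.8] 85.5
blade [121 370  21  27 352] 0.1084 [ 542.7 -142.3] [5.1 9.1] 81.8
```

View pics/w3.png

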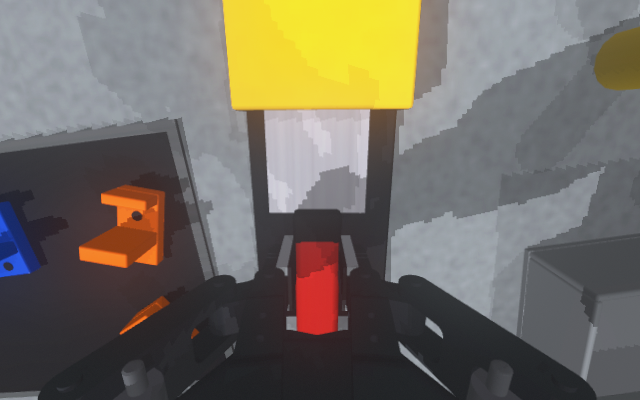

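Emit:
{"name": "carry_out", "arguments": {
  "increments": [
    [[0,0,0,0.3,0,0,0],[0,0,0,0.3,0,0,0],[0,0,0,0.3,0,0,0],[0,0,0,0.25,0,0,0],[0,0,0,0,0,0,0],[0,0,0,0,0,0,0]]
  ]
}}

```text
clock: 12.0
tcp_pos: [0.5648, -0.1905, 0.043]
tool_rot: [[0.997, -0.082, -0.001], [-0.082, -0.997, 0.0], [-0.001, -0.0, -1.0]]
ft_force: [-0.4, -0.4, -1.5]
grip_width: 0.0221
finger_force: 64.6
```

Emit:
{"name": "carry_out", "arguments": {
  "increments": [
    [[0,0,0,0.07,0,0,0],[0,0,0,0.07,0,0,0],[0,0,0,0.07,0,0,0]]
  ]
}}

```text
clock: 12.3
tcp_pos: [0.571, -0.1911, 0.0433]
tool_rot: [[0.997, -0.082, 0.0], [-0.082, -0.997, -0.0], [0.0, 0.0, -1.0]]
ft_force: [-0.7, 0.6, -2.0]
grip_width: 0.0222
finger_force: 64.6
```

Emit:
{"name": "carry_out", "arguments": {
  "increments": [
    [[0,0,0,0.06,0,0,0],[0,0,0,0.06,0,0,0]]
  ]
}}

```text
clock: 12.5
tcp_pos: [0.5715, -0.1912, 0.0425]
tool_rot: [[0.997, -0.082, -0.009], [-0.082, -0.997, 0.001], [-0.009, -0.0, -1.0]]
ft_force: [-11.0, -0.6, 1.8]
grip_width: 0.0222
finger_force: 65.2
```

Emit:
{"name": "carry_out", "arguments": {
  "increments": [
    [[0,0,0,0.06,0,0,0],[0,0,0,0.06,0,0,0]]
  ]
}}

```text
clock: 12.7
tcp_pos: [0.5717, -0.1913, 0.0416]
tool_rot: [[0.996, -0.082, -0.017], [-0.082, -0.997, 0.002], [-0.017, -0.001, -1.0]]
ft_force: [-18.9, -0.4, 4.0]
grip_width: 0.0221
finger_force: 65.4
```

Emit:
{"name": "carry_out", "arguments": {
  "increments": [
    [[0,0,0,-0.2,0,0.04,0],[0,0,0,0,0,0,0],[0,0,0,0,0,0,0.6],[0,0,0,0,0,0,0.6],[0,0,0,0,0,0,0.6],[0,0,0,0,0,-0.3,0.6],[0,0,0,0,0,-1,0.6],[0,0,0,0,0,-1,0.6],[0,0,0,0,0,-1,0.6],[0,0,0,0,0,-1,0.6]]
  ]
}}

```text
clock: 13.7
tcp_pos: [0.5725, -0.1911, 0.1734]
tool_rot: [[0.997, -0.082, 0.002], [-0.082, -0.997, -0.001], [0.002, 0.001, -1.0]]
ft_force: [0.6, -0.3, -0.7]
grip_width: 0.0512
finger_force: 0.0
```

Emit:
{"name": "carry_out", "arguments": {
  "increments": [
    [[0,0,0,-1,0,-1,0.6],[0,0,0,-1,0,-1,0.6],[0,0,0,-1,0,-1,0.6],[0,0,0,-1,0,0,0.6],[0,0,0,0,0,0,0.6]]
  ]
}}

```text
clock: 14.2
tcp_pos: [0.4508, -0.1812, 0.2642]
tool_rot: [[0.997, -0.083, 0.004], [-0.083, -0.997, -0.003], [0.004, 0.002, -1.0]]
ft_force: [-1.3, -0.4, 0.5]
grip_width: 0.0513
finger_force: 0.0
```

```bash
cat > v.py <<'E'
from h import *
import sys
img,d,T,K,D=cam('wrist'); W=cloud(d,T,K,D); cv2.imwrite(f'pics/{sys.argv[1]}.png',img[...,::-1]); np.savez('cur.npz',img=img,W=W)
o=bot.observe(); print(o['clock'],o['tcp_pos'].round(4),np.degrees(np.arctan2(o['tool_rot'][1][0],o['tool_rot'][0][0])).round(2),o['grip_width'])
brackets(img,W,box=(.25,.75,-.48,.42),zmax=.14)
x,y,z=[W[...,i] for i in range(3)]
h=cv2.cvtColor(img,cv2.COLOR_RGB2HSV); H,S,L=[h[...,i].astype(int) for i in range(3)]
m=((H<3)|(H>174))&(S>140)&(z>.005)&(z<.05)&(x>.4)
P=W[m]
if len(P)>60: print('red',len(P),P[:,2].mean().round(4),cv2.minAreaRect((P[:,:2]*1000).astype(np.float32)))
E
python3 v.py w4
```

```text
14.25 [ 0.452  -0.1813  0.2631] -4.76 0.05147334098386018
orange [ 570. -192.] [28. 25.] 175 [ 0.574 -0.191  0.028] 0.03 386
orange [549. -85.] [46. 25.] -15 [ 0.545 -0.084  0.039] 0.04 814
orange [545.  81.] [46. 27.] -25 [0.541 0.082 0.039] 0.04 911
orange [473. -84.] [46. 24.] 30 [ 0.47  -0.086  0.039] 0.04 688
blue [547.   7.] [47. 28.] 2 [0.543 0.005 0.039] 0.04 872
blue [468.  87.] [46. 26.] -14 [0.465 0.087 0.039] 0.04 767
red 1212 0.0276 ((526.8897094726562, -187.35791015625), (23.393117904663086, 80.6455307006836), 85.70448303222656)
```

View pics/w4.png

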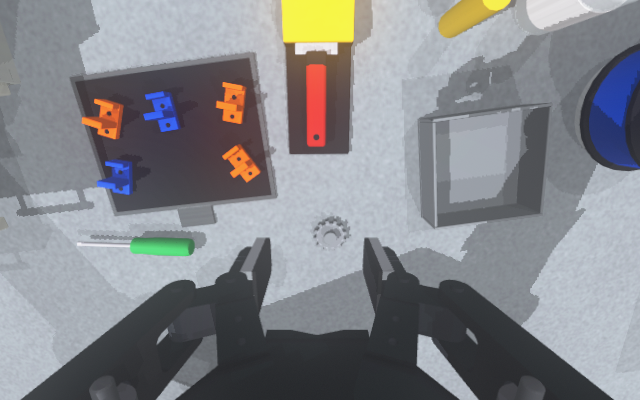

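Scraper is docked: the red handle lies on the black base at (317,100) and the blade is inside the housing. Next, a planner that prints rows for waypoints.

```bash
cat > plan.py <<'E'
import numpy as np, math
from workcell import bot
def plan(wps,start=None):
    """waypoints (x,y,z,yaw_deg); prints n x row: turn about z, shifts x y z. Turn comes first, then shift"""
    o=bot.observe(); R=o['tool_rot']
    x,y,z=o['tcp_pos']; a=np.degrees(np.arctan2(R[1][0],R[0][0]))
    for X,Y,Z,A in wps:
        dr=-math.radians(A-a)/.1; n=math.ceil(abs(dr)-.02)
        if n>0: print(f'  turn {n} x rz={dr/n:.3f}')
        c,s=math.cos(math.radians(A)),math.sin(math.radians(A)); dx,dy=X-x,Y-y
        t=np.array([c*dx+s*dy, s*dx-c*dy, -(Z-z)])/.03; n=math.ceil(np.abs(t).max()-.001)
        print(f'  shift {n} x {(t/max(n,1)).round(3)}  -> {X,Y,Z,A}')
        x,y,z,a=X,Y,Z,A
E
python3 -c "
from plan import *
plan([(.547,-.0845,.13,-15),(.547,-.0845,.04,-15),(.547,-.0845,.15,-15),(.4164,-.425,.15,3),(.4164,-.425,.045,3)])"
```

```text
turn 2 x rz=0.894
  shift 5 x [ 0.445 -0.787  0.887]  -> (0.547, -0.0845, 0.13, -15)
  shift 3 x [ 0. -0.  1.]  -> (0.547, -0.0845, 0.04, -15)
  shift 4 x [ 0.    -0.    -0.917]  -> (0.547, -0.0845, 0.15, -15)
  turn 4 x rz=-0.785
  shift 12 x [-0.412  0.926 -0.   ]  -> (0.4164, -0.425, 0.15, 3)
  shift 4 x [0.    0.    0.875]  -> (0.4164, -0.425, 0.045, 3)
```

Emit:
{"name": "carry_out", "arguments": {
  "increments": [
    [[0,0,0.894,0,0,0,0.6],[0,0,0.894,0,0,0,0.6],[0,0,0,0.445,-0.787,0.887,0.6],[0,0,0,0.445,-0.787,0.887,0.6],[0,0,0,0.445,-0.787,0.887,0.6],[0,0,0,0.445,-0.787,0.887,0.6],[0,0,0,0.445,-0.787,0.887,0.6],[0,0,0,0,0,0,0.6]]
  ],
  "grip_force": 50
}}

```text
clock: 15.05
tcp_pos: [0.547, -0.0813, 0.1222]
tool_rot: [[0.967, -0.255, -0.009], [-0.255, -0.967, 0.004], [-0.01, -0.001, -1.0]]
ft_force: [0.1, -0.4, -0.0]
grip_width: 0.0513
finger_force: 0.0
```

Emit:
{"name": "carry_out", "arguments": {
  "increments": [
    [[0,0,0,0,0,1,0.6],[0,0,0,0,0,1,0.6],[0,0,0,0,0,1,0.6],[0,0,0,0,0,0,0],[0,0,0,0,0,0,0],[0,0,0,0,0,0,0],[0,0,0,0,0,0,0],[0,0,0,0,0,0,0]]
  ]
}}

```text
clock: 15.85
tcp_pos: [0.5486, -0.0848, 0.0398]
tool_rot: [[0.966, -0.258, 0.003], [-0.258, -0.966, -0.001], [0.003, 0.0, -1.0]]
ft_force: [0.8, -0.0, 0.3]
grip_width: 0.0228
finger_force: 50.9
```

Emit:
{"name": "carry_out", "arguments": {
  "increments": [
    [[0,0,0,0,0,-0.917,0],[0,0,0,0,0,-0.917,0],[0,0,0,0,0,-0.917,0],[0,0,0,0,0,-0.917,0],[0,0,-0.785,0,0,0,0],[0,0,-0.785,0,0,0,0],[0,0,-0.785,0,0,0,0],[0,0,-0.785,0,0,0,0]]
  ]
}}

```text
clock: 16.65
tcp_pos: [0.5477, -0.0845, 0.149]
tool_rot: [[0.998, 0.056, 0.001], [0.056, -0.998, -0.001], [0.001, 0.001, -1.0]]
ft_force: [0.3, 0.3, 0.2]
grip_width: 0.0225
finger_force: 51.0
```

Emit:
{"name": "carry_out", "arguments": {
  "increments": [
    [[0,0,0,-0.412,0.926,0,0],[0,0,0,-0.412,0.926,0,0],[0,0,0,-0.412,0.926,0,0],[0,0,0,-0.412,0.926,0,0],[0,0,0,-0.412,0.926,0,0],[0,0,0,-0.412,0.926,0,0],[0,0,0,-0.412,0.926,0,0],[0,0,0,-0.412,0.926,0,0],[0,0,0,-0.412,0.926,0,0],[0,0,0,-0.412,0.926,0,0]]
  ]
}}

```text
clock: 17.65
tcp_pos: [0.4384, -0.3697, 0.149]
tool_rot: [[0.999, 0.053, 0.001], [0.053, -0.999, -0.001], [0.001, 0.001, -1.0]]
ft_force: [0.4, 0.3, -0.5]
grip_width: 0.0231
finger_force: 51.0
```

Emit:
{"name": "carry_out", "arguments": {
  "increments": [
    [[0,0,0,-0.412,0.926,0,0],[0,0,0,-0.412,0.926,0,0],[0,0,0,0,0,0,0],[0,0,0,0,0,0.875,0],[0,0,0,0,0,0.875,0],[0,0,0,0,0,0.875,0],[0,0,0,0,0,0.875,0],[0,0,0,0,0,0,0]]
  ]
}}

```text
clock: 18.45
tcp_pos: [0.4162, -0.4232, 0.0403]
tool_rot: [[0.999, 0.053, -0.003], [0.053, -0.999, 0.004], [-0.003, -0.004, -1.0]]
ft_force: [-0.1, 0.4, 0.1]
grip_width: 0.0225
finger_force: 52.5
```

Emit:
{"name": "carry_out", "arguments": {
  "increments": [
    [[0,0,0,0,0,0,0.43],[0,0,0,0,0,0,0.43],[0,0,0,0,0,0,0.43],[0,0,0,0,0,-0.5,0.43],[0,0,0,0,0,-1,0.43],[0,0,0,0,0,-1,0.6],[0,0,0,0,0,-1,0.6],[0,0,0,0,0,-1,0.6]]
  ]
}}

```text
clock: 19.25
tcp_pos: [0.4172, -0.4253, 0.1814]
tool_rot: [[0.999, 0.053, 0.002], [0.053, -0.999, -0.002], [0.001, 0.002, -1.0]]
ft_force: [0.4, 0.4, -0.1]
grip_width: 0.0513
finger_force: 0.0
```

Emit:
{"name": "carry_out", "arguments": {
  "increments": [
    [[0,0,0,0,-1,-0.5,0.6],[0,0,0,0,-1,-0.5,0.6],[0,0,0,0,-1,-0.5,0.6],[0,0,0,0,-1,-0.5,0.6],[0,0,0,0,-1,0,0.6],[0,0,0,0,-1,0,0.6],[0,0,0,0,-1,0,0.6],[0,0,0,0,-1,0,0.6],[0,0,0,0,0,0,0.6]]
  ]
}}

```text
clock: 20.15
tcp_pos: [0.4042, -0.1828, 0.2403]
tool_rot: [[0.998, 0.057, 0.003], [0.057, -0.998, -0.001], [0.003, 0.001, -1.0]]
ft_force: [-0.1, -0.4, 0.1]
grip_width: 0.0513
finger_force: 0.0
```

```bash
python3 v.py w5; python3 -c "
from plan import *
X,Y,A=.472,-.085,30.5
plan([(X,Y,.13,A),(X,Y,.04,A),(X,Y,.15,A),(.4136,-.368,.15,3),(.4136,-.368,.045,3)])"
```

```text
20.2 [ 0.4045 -0.1844  0.2401] 3.18 0.051474379757921115
orange [545.  81.] [46. 26.] -24 [0.541 0.081 0.039] 0.04 1250
orange [472. -84.] [45. 25.] 30 [ 0.469 -0.087  0.039] 0.04 887
orange [ 420. -436.] [50. 45.] -86 [ 0.416 -0.423  0.04 ] 0.041 869
blue [546.   6.] [47. 25.] 4 [0.542 0.005 0.039] 0.04 1284
blue [468.  86.] [46. 26.] -14 [0.464 0.086 0.039] 0.04 1064
red 2030 0.0278 ((535.5643310546875, -188.41078186035156), (23.952844619750977, 95.98081970214844), 85.1810302734375)
  turn 5 x rz=-0.953
  shift 4 x [ 0.905 -0.428  0.918]  -> (0.472, -0.085, 0.13, 30.5)
  shift 3 x [0. 0. 1.]  -> (0.472, -0.085, 0.04, 30.5)
  shift 4 x [ 0.     0.    -0.917]  -> (0.472, -0.085, 0.15, 30.5)
  turn 5 x rz=0.960
  shift 10 x [-0.244  0.932 -0.   ]  -> (0.4136, -0.368, 0.15, 3)
  shift 4 x [0.    0.    0.875]  -> (0.4136, -0.368, 0.045, 3)
```

Emit:
{"name": "carry_out", "arguments": {
  "increments": [
    [[0,0,-0.953,0,0,0,0.6],[0,0,-0.953,0,0,0,0.6],[0,0,-0.953,0,0,0,0.6],[0,0,-0.953,0,0,0,0.6],[0,0,-0.953,0,0,0,0.6],[0,0,0,0.905,-0.428,0.918,0.6],[0,0,0,0.905,-0.428,0.918,0.6],[0,0,0,0.905,-0.428,0.918,0.6],[0,0,0,0.905,-0.428,0.918,0.6],[0,0,0,0,0,0,0.6]]
  ]
}}

```text
clock: 21.2
tcp_pos: [0.4712, -0.0843, 0.1241]
tool_rot: [[0.862, 0.507, -0.007], [0.507, -0.862, 0.003], [-0.004, -0.006, -1.0]]
ft_force: [0.4, -0.7, 0.0]
grip_width: 0.0513
finger_force: 0.0
```

Emit:
{"name": "carry_out", "arguments": {
  "increments": [
    [[0,0,0,0,0,1,0.6],[0,0,0,0,0,1,0.6],[0,0,0,0,0,1,0.6],[0,0,0,0,0,0,0],[0,0,0,0,0,0,0],[0,0,0,0,0,0,0],[0,0,0,0,0,0,0],[0,0,0,0,0,0,0]]
  ]
}}

```text
clock: 22.0
tcp_pos: [0.4732, -0.0868, 0.0395]
tool_rot: [[0.863, 0.505, 0.003], [0.505, -0.863, -0.001], [0.002, 0.002, -1.0]]
ft_force: [-0.7, -0.6, -0.4]
grip_width: 0.0228
finger_force: 50.7
```

Emit:
{"name": "carry_out", "arguments": {
  "increments": [
    [[0,0,0,0,0,-0.917,0],[0,0,0,0,0,-0.917,0],[0,0,0,0,0,-0.917,0],[0,0,0,0,0,-0.917,0],[0,0,0.96,0,0,0,0],[0,0,0.96,0,0,0,0],[0,0,0.96,0,0,0,0],[0,0,0.96,0,0,0,0],[0,0,0.96,0,0,0,0]]
  ]
}}

```text
clock: 22.9
tcp_pos: [0.4723, -0.0863, 0.1487]
tool_rot: [[0.999, 0.046, 0.001], [0.046, -0.999, -0.001], [0.001, 0.001, -1.0]]
ft_force: [0.2, 0.1, 0.3]
grip_width: 0.0228
finger_force: 50.9
```

Emit:
{"name": "carry_out", "arguments": {
  "increments": [
    [[0,0,0,-0.244,0.932,0,0],[0,0,0,-0.244,0.932,0,0],[0,0,0,-0.244,0.932,0,0],[0,0,0,-0.244,0.932,0,0],[0,0,0,-0.244,0.932,0,0],[0,0,0,-0.244,0.932,0,0],[0,0,0,-0.244,0.932,0,0],[0,0,0,-0.244,0.932,0,0],[0,0,0,-0.244,0.932,0,0],[0,0,0,-0.244,0.932,0,0]]
  ]
}}

```text
clock: 23.9
tcp_pos: [0.4127, -0.3705, 0.1487]
tool_rot: [[0.999, 0.05, 0.001], [0.05, -0.999, -0.001], [0.001, 0.001, -1.0]]
ft_force: [0.8, 0.6, -0.5]
grip_width: 0.0228
finger_force: 50.9
```

Emit:
{"name": "carry_out", "arguments": {
  "increments": [
    [[0,0,0,0,-0.03,0.875,0],[0,0,0,0,0,0.875,0],[0,0,0,0,0,0.875,0],[0,0,0,0,0,0.875,0],[0,0,0,0,0,0,0],[0,0,0,0,0,0,0.43],[0,0,0,0,0,0,0.43],[0,0,0,0,0,0,0.43],[0,0,0,0,0,-0.5,0.43],[0,0,0,0,0,-1,0.43]]
  ]
}}

```text
clock: 24.9
tcp_pos: [0.4117, -0.367, 0.0871]
tool_rot: [[0.999, 0.05, -0.004], [0.05, -0.999, 0.004], [-0.003, -0.004, -1.0]]
ft_force: [0.9, 0.0, -0.3]
grip_width: 0.0364
finger_force: 0.0
```

Emit:
{"name": "carry_out", "arguments": {
  "increments": [
    [[0,0,0,0,0,-1,0.43],[0,0,0,0,0,-1,0.6],[0,0,0,0.2,-1,-0.5,0.6],[0,0,0,0.2,-1,-0.5,0.6],[0,0,0,0.2,-1,-0.5,0.6],[0,0,0,0.2,-1,-0.5,0.6],[0,0,0,0.2,-1,-0.5,0.6],[0,0,0,0.2,-1,0,0.6],[0,0,0,0.2,-1,0,0.6],[0,0,0,0,0,0,0.6]]
  ]
}}

```text
clock: 25.9
tcp_pos: [0.4448, -0.1536, 0.2252]
tool_rot: [[0.999, 0.054, 0.003], [0.054, -0.999, -0.0], [0.003, 0.0, -1.0]]
ft_force: [0.2, -0.4, -0.1]
grip_width: 0.0512
finger_force: 0.0
```

```bash
python3 v.py w6; python3 -c "
from plan import *
X,Y,A=.544,.081,-24
plan([(X,Y,.13,A),(X,Y,.04,A),(X,Y,.15,A),(.4736,-.366,.15,3),(.4736,-.366,.045,3)])"
```

```text
25.95 [ 0.4447 -0.1553  0.2249] 3.02 0.051210118444077815
orange [ 575. -193.] [27. 17.] -93 [ 0.577 -0.192  0.028] 0.03 337
orange [544.  81.] [47. 25.] -22 [0.541 0.081 0.039] 0.04 1254
orange [ 416. -367.] [46. 26.] 2 [ 0.413 -0.366  0.04 ] 0.041 877
orange [ 420. -435.] [50. 47.] -86 [ 0.416 -0.423  0.04 ] 0.04 979
blue [547.   5.] [46. 25.] 4 [0.543 0.003 0.039] 0.04 1151
blue [468.  86.] [47. 26.] -13 [0.465 0.086 0.039] 0.04 1058
red 1734 0.0276 ((529.6301879882812, -189.08145141601562), (26.63969612121582, 86.54261779785156), 84.89981842041016)
  turn 5 x rz=0.943
  shift 9 x [-0.02  -0.949  0.351]  -> (0.544, 0.081, 0.13, -24)
  shift 3 x [ 0. -0.  1.]  -> (0.544, 0.081, 0.04, -24)
  shift 4 x [ 0.    -0.    -0.917]  -> (0.544, 0.081, 0.15, -24)
  turn 5 x rz=-0.942
  shift 15 x [-0.208  0.984 -0.   ]  -> (0.4736, -0.366, 0.15, 3)
  shift 4 x [0.    0.    0.875]  -> (0.4736, -0.366, 0.045, 3)
```

Emit:
{"name": "carry_out", "arguments": {
  "increments": [
    [[0,0,0.943,0,0,0,0.6],[0,0,0.943,0,0,0,0.6],[0,0,0.943,0,0,0,0.6],[0,0,0.943,0,0,0,0.6],[0,0,0.943,0,0,0,0.6],[0,0,0,-0.02,-0.949,0.351,0.6],[0,0,0,-0.02,-0.949,0.351,0.6],[0,0,0,-0.02,-0.949,0.351,0.6],[0,0,0,-0.02,-0.949,0.351,0.6],[0,0,0,-0.02,-0.949,0.351,0.6]]
  ]
}}

```text
clock: 26.95
tcp_pos: [0.5006, -0.0257, 0.1708]
tool_rot: [[0.912, -0.411, 0.001], [-0.411, -0.912, -0.001], [0.002, 0.0, -1.0]]
ft_force: [0.8, -1.3, 0.2]
grip_width: 0.0516
finger_force: 0.0
```

Emit:
{"name": "carry_out", "arguments": {
  "increments": [
    [[0,0,0,-0.02,-0.949,0.351,0.6],[0,0,0,-0.02,-0.949,0.351,0.6],[0,0,0,-0.02,-0.949,0.351,0.6],[0,0,0,-0.02,-0.949,0.351,0.6],[0,0,0,0,0,0,0.6]]
  ]
}}

```text
clock: 27.45
tcp_pos: [0.5448, 0.081, 0.1269]
tool_rot: [[0.913, -0.407, -0.002], [-0.407, -0.913, 0.001], [-0.002, 0.0, -1.0]]
ft_force: [-0.2, 0.2, -0.9]
grip_width: 0.0513
finger_force: 0.0
```

Emit:
{"name": "carry_out", "arguments": {
  "increments": [
    [[0,0,0,0,0,1,0.6],[0,0,0,0,0,1,0.6],[0,0,0,0,0,1,0.6],[0,0,0,0,0,0,0],[0,0,0,0,0,0,0],[0,0,0,0,0,0,0],[0,0,0,0,0,0,0],[0,0,0,0,0,0,0]]
  ]
}}

```text
clock: 28.25
tcp_pos: [0.5455, 0.0793, 0.0399]
tool_rot: [[0.912, -0.41, 0.003], [-0.41, -0.912, -0.0], [0.003, -0.001, -1.0]]
ft_force: [-0.7, -0.2, -1.1]
grip_width: 0.023
finger_force: 50.9
```

Emit:
{"name": "carry_out", "arguments": {
  "increments": [
    [[0,0,0,0,0,-0.917,0],[0,0,0,0,0,-0.917,0],[0,0,0,0,0,-0.917,0],[0,0,0,0,0,-0.917,0],[0,0,-0.942,0,0,0,0],[0,0,-0.942,0,0,0,0],[0,0,-0.942,0,0,0,0],[0,0,-0.942,0,0,0,0],[0,0,-0.942,0,0,0,0]]
  ]
}}

```text
clock: 29.15
tcp_pos: [0.5446, 0.0795, 0.149]
tool_rot: [[0.999, 0.053, 0.001], [0.053, -0.999, -0.0], [0.001, 0.0, -1.0]]
ft_force: [-0.1, -0.1, -0.5]
grip_width: 0.0226
finger_force: 51.0
```

Emit:
{"name": "carry_out", "arguments": {
  "increments": [
    [[0,0,0,-0.208,0.984,0,0],[0,0,0,-0.208,0.984,0,0],[0,0,0,-0.208,0.984,0,0],[0,0,0,-0.208,0.984,0,0],[0,0,0,-0.208,0.984,0,0],[0,0,0,-0.208,0.984,0,0],[0,0,0,-0.208,0.984,0,0],[0,0,0,-0.208,0.984,0,0],[0,0,0,-0.208,0.984,0,0],[0,0,0,-0.208,0.984,0,0]]
  ]
}}

```text
clock: 30.15
tcp_pos: [0.4965, -0.2197, 0.1491]
tool_rot: [[0.999, 0.049, 0.001], [0.049, -0.999, -0.001], [0.001, 0.001, -1.0]]
ft_force: [1.1, 0.1, 0.4]
grip_width: 0.0226
finger_force: 51.0
```

Emit:
{"name": "carry_out", "arguments": {
  "increments": [
    [[0,0,0,-0.208,0.984,0,0],[0,0,0,-0.208,0.984,0,0],[0,0,0,-0.208,0.984,0,0],[0,0,0,-0.208,0.984,0,0],[0,0,0,-0.208,0.984,0,0],[0,0,0,0,0,0,0]]
  ]
}}

```text
clock: 30.75
tcp_pos: [0.4718, -0.371, 0.1488]
tool_rot: [[0.999, 0.045, 0.0], [0.045, -0.999, -0.003], [0.0, 0.003, -1.0]]
ft_force: [0.6, 0.2, 0.0]
grip_width: 0.0226
finger_force: 51.0
```

Emit:
{"name": "carry_out", "arguments": {
  "increments": [
    [[0,0,0,0.1,-0.1,0.875,0],[0,0,0,0,0,0.875,0],[0,0,0,0,0,0.875,0],[0,0,0,0,0,0.875,0],[0,0,0,0,0,0,0],[0,0,0,0,0,0,0.43],[0,0,0,0,0,0,0.43],[0,0,0,0,0,0,0.43],[0,0,0,0,0,-0.5,0.43],[0,0,0,0,0,-1,0.43]]
  ]
}}

```text
clock: 31.75
tcp_pos: [0.4742, -0.363, 0.0871]
tool_rot: [[0.999, 0.049, -0.004], [0.049, -0.999, 0.004], [-0.004, -0.004, -1.0]]
ft_force: [1.1, 0.0, 0.6]
grip_width: 0.0366
finger_force: 0.0
```

Emit:
{"name": "carry_out", "arguments": {
  "increments": [
    [[0,0,0,0,0,-1,0.43],[0,0,0,0,0,-1,0.6],[0,0,0,-0.2,-1,-0.5,0.6],[0,0,0,-0.2,-1,-0.5,0.6],[0,0,0,-0.2,-1,-0.5,0.6],[0,0,0,-0.2,-1,-0.5,0.6],[0,0,0,-0.2,-1,-0.5,0.6],[0,0,0,-0.2,-1,0,0.6],[0,0,0,-0.2,-1,0,0.6],[0,0,0,0,0,0,0.6]]
  ]
}}

```text
clock: 32.75
tcp_pos: [0.4227, -0.1539, 0.2256]
tool_rot: [[0.999, 0.052, 0.003], [0.052, -0.999, -0.0], [0.003, 0.001, -1.0]]
ft_force: [0.6, -0.4, -0.3]
grip_width: 0.0516
finger_force: 0.0
```

```bash
python3 v.py w7; python3 -c "
from plan import *
X,Y,A=.545,.005,4
plan([(X,Y,.13,A),(X,Y,.04,A),(X,Y,.20,A),(.505,.345,.20,1),(.505,.345,.126,1)])"
```

```text
32.8 [ 0.4232 -0.1555  0.2253] 2.94 0.051451020541918385
orange [ 475. -363.] [46. 26.] 3 [ 0.471 -0.361  0.04 ] 0.041 971
orange [ 416. -368.] [45. 26.] 3 [ 0.412 -0.367  0.04 ] 0.041 905
orange [ 420. -437.] [52. 45.] -86 [ 0.416 -0.422  0.039] 0.041 978
blue [547.   6.] [46. 25.] 5 [0.542 0.004 0.039] 0.04 1260
blue [468.  86.] [47. 26.] -14 [0.465 0.086 0.039] 0.04 1082
red 2138 0.0275 ((535.2705688476562, -189.1019287109375), (25.87271499633789, 95.34571075439453), 85.20603942871094)
  turn 1 x rz=-0.184
  shift 6 x [ 0.737 -0.842  0.529]  -> (0.545, 0.005, 0.13, 4)
  shift 3 x [0. 0. 1.]  -> (0.545, 0.005, 0.04, 4)
  shift 6 x [ 0.     0.    -0.889]  -> (0.545, 0.005, 0.2, 4)
  turn 1 x rz=0.524
  shift 12 x [-0.095 -0.946 -0.   ]  -> (0.505, 0.345, 0.2, 1)
  shift 3 x [0.    0.    0.822]  -> (0.505, 0.345, 0.126, 1)
```

View pics/w7.png

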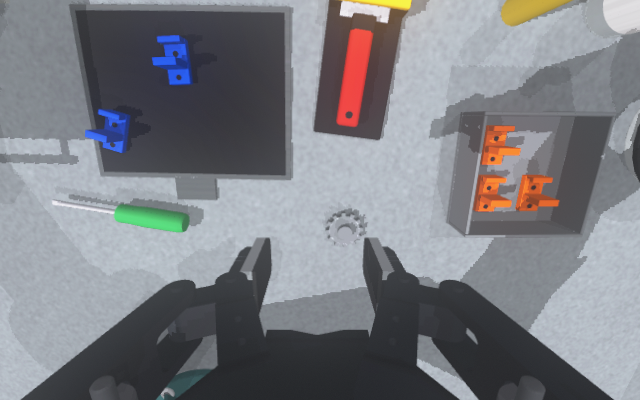

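Three orange brackets stand in the tray at (490,145), (490,190), (535,190), and the two blue ones remain on the plate.

Emit:
{"name": "carry_out", "arguments": {
  "increments": [
    [[0,0,-0.184,0,0,0,0.6],[0,0,0,0.737,-0.842,0.529,0.6],[0,0,0,0.737,-0.842,0.529,0.6],[0,0,0,0.737,-0.842,0.529,0.6],[0,0,0,0.737,-0.842,0.529,0.6],[0,0,0,0.737,-0.842,0.529,0.6],[0,0,0,0.737,-0.842,0.529,0.6],[0,0,0,0,0,0,0.6]]
  ]
}}

```text
clock: 33.6
tcp_pos: [0.5461, 0.0054, 0.1247]
tool_rot: [[0.998, 0.07, -0.005], [0.07, -0.998, 0.002], [-0.005, -0.002, -1.0]]
ft_force: [-0.6, -0.5, 0.2]
grip_width: 0.0512
finger_force: 0.0
```

Emit:
{"name": "carry_out", "arguments": {
  "increments": [
    [[0,0,0,0,0,1,0.6],[0,0,0,0,0,1,0.6],[0,0,0,0,0,1,0.6],[0,0,0,0,0,0,0],[0,0,0,0,0,0,0],[0,0,0,0,0,0,0],[0,0,0,0,0,0,0],[0,0,0,0,0,0,0]]
  ]
}}

```text
clock: 34.4
tcp_pos: [0.5465, 0.0033, 0.0397]
tool_rot: [[0.998, 0.067, 0.003], [0.067, -0.998, -0.0], [0.003, 0.001, -1.0]]
ft_force: [-0.3, -0.3, 0.2]
grip_width: 0.0231
finger_force: 50.8
```

Emit:
{"name": "carry_out", "arguments": {
  "increments": [
    [[0,0,0,0,0,-0.889,0],[0,0,0,0,0,-0.889,0],[0,0,0,0,0,-0.889,0],[0,0,0,0,0,-0.889,0],[0,0,0,0,0,-0.889,0],[0,0,0,0,0,-0.889,0],[0,0,0.524,0,0,0,0],[0,0,0,0,0,0,0]]
  ]
}}

```text
clock: 35.2
tcp_pos: [0.5461, 0.0036, 0.2001]
tool_rot: [[1.0, 0.015, 0.004], [0.015, -1.0, -0.001], [0.004, 0.001, -1.0]]
ft_force: [-0.8, 0.1, 0.0]
grip_width: 0.0227
finger_force: 50.9
```

Emit:
{"name": "carry_out", "arguments": {
  "increments": [
    [[0,0,0,-0.095,-0.946,0,0],[0,0,0,-0.095,-0.946,0,0],[0,0,0,-0.095,-0.946,0,0],[0,0,0,-0.095,-0.946,0,0],[0,0,0,-0.095,-0.946,0,0],[0,0,0,-0.095,-0.946,0,0]]
  ]
}}

```text
clock: 35.8
tcp_pos: [0.525, 0.1746, 0.1972]
tool_rot: [[1.0, 0.016, -0.002], [0.016, -1.0, -0.0], [-0.002, 0.0, -1.0]]
ft_force: [0.9, -1.5, 0.2]
grip_width: 0.0227
finger_force: 50.9
```

Emit:
{"name": "carry_out", "arguments": {
  "increments": [
    [[0,0,0,-0.095,-0.946,0,0],[0,0,0,-0.095,-0.946,0,0],[0,0,0,-0.095,-0.946,0,0],[0,0,0,-0.095,-0.946,0,0],[0,0,0,-0.095,-0.946,0,0],[0,0,0,-0.095,-0.946,0,0],[0,0,0,0,0,0,0],[0,0,0,0,0,0,0]]
  ]
}}

```text
clock: 36.6
tcp_pos: [0.5056, 0.3437, 0.197]
tool_rot: [[1.0, 0.017, -0.001], [0.017, -1.0, -0.002], [-0.001, 0.002, -1.0]]
ft_force: [0.9, -0.8, -0.1]
grip_width: 0.0229
finger_force: 50.9
```

Emit:
{"name": "carry_out", "arguments": {
  "increments": [
    [[0,0,0,0,0,0.8,0],[0,0,0,0,0,0.8,0],[0,0,0,0,0,0.8,0],[0,0,0,0,0,0,0],[0,0,0,0,0,0,0.43],[0,0,0,0,0,0,0.43],[0,0,0,0,0,0,0.43],[0,0,0,0,0,-0.5,0.43],[0,0,0,0,0,-1,0.43],[0,0,0,0,0,-1,0.6]]
  ]
}}

```text
clock: 37.6
tcp_pos: [0.506, 0.3435, 0.2029]
tool_rot: [[1.0, 0.015, 0.0], [0.015, -1.0, -0.0], [0.0, 0.0, -1.0]]
ft_force: [0.3, 0.7, -0.0]
grip_width: 0.0501
finger_force: 0.0
```

Emit:
{"name": "carry_out", "arguments": {
  "increments": [
    [[0,0,0,0,0,-1,0.6],[0,0,0,0,0,-0.6,0.6],[0,0,0,-0.6,1,0,0.6],[0,0,0,-0.6,1,0,0.6],[0,0,0,-0.6,1,0,0.6],[0,0,0,-0.6,1,0,0.6],[0,0,0,-0.6,1,0,0.6],[0,0,0,-0.6,1,0,0.6],[0,0,0,0,0.5,0,0.6],[0,0,0,0,0,0,0.6]]
  ]
}}

```text
clock: 38.6
tcp_pos: [0.401, 0.1457, 0.2512]
tool_rot: [[1.0, 0.012, 0.004], [0.012, -1.0, 0.0], [0.004, -0.0, -1.0]]
ft_force: [-0.6, 0.9, 0.6]
grip_width: 0.0512
finger_force: 0.0
```

```bash
python3 v.py w8; python3 -c "
from plan import *
X,Y,A=.467,.086,-14
plan([(X,Y,.13,A),(X,Y,.04,A),(X,Y,.20,A),(.505,.265,.20,1),(.505,.265,.126,1)])"
```

```text
38.65 [0.4013 0.1467 0.2508] 0.77 0.05134002156034186
blue [511. 343.] [50. 31.] 1 [0.504 0.34  0.121] 0.122 1334
blue [468.  87.] [45. 24.] -15 [0.464 0.089 0.039] 0.04 770
red 2517 0.0248 ((536.392578125, -196.34426879882812), (44.32632827758789, 98.63479614257812), 85.20648956298828)
  turn 3 x rz=0.859
  shift 5 x [0.523 0.286 0.806]  -> (0.467, 0.086, 0.13, -14)
  shift 3 x [ 0. -0.  1.]  -> (0.467, 0.086, 0.04, -14)
  shift 6 x [ 0.    -0.    -0.889]  -> (0.467, 0.086, 0.2, -14)
  turn 3 x rz=-0.873
  shift 6 x [ 0.228 -0.991 -0.   ]  -> (0.505, 0.265, 0.2, 1)
  shift 3 x [0.    0.    0.822]  -> (0.505, 0.265, 0.126, 1)
```

View pics/w8.png

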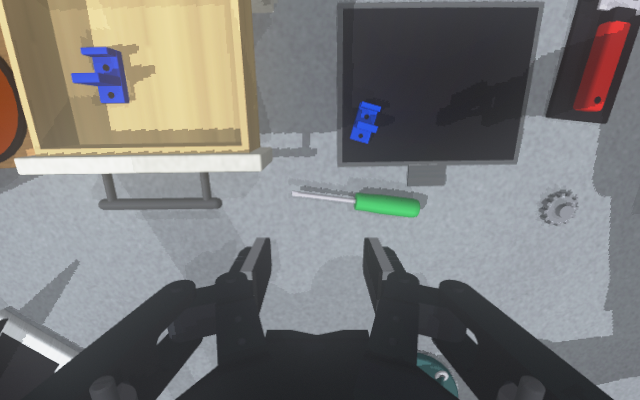

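Emit:
{"name": "carry_out", "arguments": {
  "increments": [
    [[0,0,0.859,0,0,0,0.6],[0,0,0.859,0,0,0,0.6],[0,0,0.859,0,0,0,0.6],[0,0,0,0.523,0.286,0.806,0.6],[0,0,0,0.523,0.286,0.806,0.6],[0,0,0,0.523,0.286,0.806,0.6],[0,0,0,0.523,0.286,0.806,0.6],[0,0,0,0.523,0.286,0.806,0.6],[0,0,0,0,0,0,0.6]]
  ]
}}

```text
clock: 39.55
tcp_pos: [0.4661, 0.0862, 0.1247]
tool_rot: [[0.97, -0.241, -0.007], [-0.241, -0.97, -0.001], [-0.007, 0.002, -1.0]]
ft_force: [-0.0, 0.3, 0.5]
grip_width: 0.0509
finger_force: 0.0
```

Emit:
{"name": "carry_out", "arguments": {
  "increments": [
    [[0,0,0,0,0,1,0.6],[0,0,0,0,0,1,0.6],[0,0,0,0,0,1,0.6],[0,0,0,0,0,0,0],[0,0,0,0,0,0,0],[0,0,0,0,0,0,0],[0,0,0,0,0,0,0],[0,0,0,0,0,0,0]]
  ]
}}

```text
clock: 40.35
tcp_pos: [0.468, 0.0867, 0.0397]
tool_rot: [[0.971, -0.24, 0.003], [-0.24, -0.971, 0.0], [0.003, -0.001, -1.0]]
ft_force: [0.2, -0.7, -0.5]
grip_width: 0.0226
finger_force: 50.8
```

Emit:
{"name": "carry_out", "arguments": {
  "increments": [
    [[0,0,0,0,0,-0.889,0],[0,0,0,0,0,-0.889,0],[0,0,0,0,0,-0.889,0],[0,0,0,0,0,-0.889,0],[0,0,0,0,0,-0.889,0],[0,0,0,0,0,-0.889,0],[0,0,-0.873,0,0,0,0],[0,0,-0.873,0,0,0,0],[0,0,-0.873,0,0,0,0]]
  ]
}}

```text
clock: 41.25
tcp_pos: [0.4671, 0.0865, 0.1992]
tool_rot: [[1.0, 0.023, 0.002], [0.023, -1.0, 0.0], [0.002, -0.0, -1.0]]
ft_force: [-0.2, 0.8, -0.1]
grip_width: 0.0226
finger_force: 50.9
```

Emit:
{"name": "carry_out", "arguments": {
  "increments": [
    [[0,0,0,0.228,-0.991,0,0],[0,0,0,0.228,-0.991,0,0],[0,0,0,0.228,-0.991,0,0],[0,0,0,0.228,-0.991,0,0],[0,0,0,0.228,-0.991,0,0],[0,0,0,0.228,-0.991,0,0],[0,0,0,0,0,0,0],[0,0,0,0,0,0,0]]
  ]
}}

```text
clock: 42.05
tcp_pos: [0.5044, 0.2658, 0.1982]
tool_rot: [[1.0, 0.02, -0.0], [0.02, -1.0, -0.001], [-0.0, 0.001, -1.0]]
ft_force: [0.2, -1.3, 0.2]
grip_width: 0.0228
finger_force: 50.9
```

Emit:
{"name": "carry_out", "arguments": {
  "increments": [
    [[0,0,0,0,0,0.8,0],[0,0,0,0,0,0.8,0],[0,0,0,0,0,0.8,0],[0,0,0,0,0,0,0],[0,0,0,0,0,0,0.43],[0,0,0,0,0,0,0.43],[0,0,0,0,0,0,0.43],[0,0,0,0,0,-0.5,0.43],[0,0,0,0,0,-1,0.43],[0,0,0,0,0,-1,0.43]]
  ]
}}

```text
clock: 43.05
tcp_pos: [0.5044, 0.2656, 0.203]
tool_rot: [[1.0, 0.019, 0.0], [0.019, -1.0, -0.0], [0.0, 0.0, -1.0]]
ft_force: [0.3, -0.3, -0.1]
grip_width: 0.0367
finger_force: 0.0
```

Emit:
{"name": "carry_out", "arguments": {
  "increments": [
    [[0,0,0,0,0,-1,0.43],[0,0,0,-0.9,-0.17,-0.5,0],[0,0,0,-0.9,-0.17,0,0],[0,0,0,-0.9,-0.17,0,0],[0,0,0,-0.9,-0.17,0,0],[0,0,0,-0.9,-0.17,0,0],[0,0,0,-0.9,-0.17,0,0],[0,0,0,0,0,0,0]]
  ]
}}

```text
clock: 43.85
tcp_pos: [0.3397, 0.2938, 0.2484]
tool_rot: [[1.0, 0.022, 0.002], [0.022, -1.0, 0.002], [0.002, -0.002, -1.0]]
ft_force: [0.7, -0.5, -0.4]
grip_width: 0.0001
finger_force: 0.0
```

```bash
python3 v.py w9; python3 -c "
from h import *
W=np.load('cur.npz')['W'];x,y,z=[W[...,i] for i in range(3)]
m=(x>.34)&(x<.42)&(y>.15)&(y<.45)&(z>.1)&(z<.125);P=W[m]
print(len(P),P.min(0).round(3),P.max(0).round(3),np.percentile(P,[5,50,95],axis=0).round(3))
from plan import *
plan([(.345,.299,.25,0),(.345,.299,.128,0)])"
```

```text
43.9 [0.3412 0.2936 0.2482] 1.22 3.455201766266833e-05
blue [493. 340.] [24. 16.] -89 [0.5   0.344 0.113] 0.115 603
blue [495. 263.] [28. 24.] 179 [0.498 0.263 0.121] 0.122 717
2202 [0.385 0.238 0.111] [0.42  0.358 0.12 ] [[0.387 0.247 0.113]
 [0.394 0.299 0.116]
 [0.415 0.349 0.118]]
  turn 1 x rz=0.214
  shift 1 x [ 0.127 -0.18  -0.06 ]  -> (0.345, 0.299, 0.25, 0)
  shift 5 x [0.    0.    0.813]  -> (0.345, 0.299, 0.128, 0)
```

View pics/w9.png

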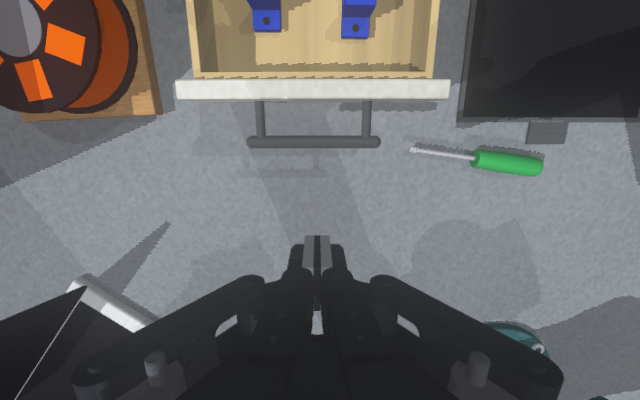

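Emit:
{"name": "carry_out", "arguments": {
  "increments": [
    [[0,0,0.2,0.12,-0.18,0,0],[0,0,0,0,0,0.8,0],[0,0,0,0,0,0.8,0],[0,0,0,0,0,0.8,0],[0,0,0,0,0,0.8,0],[0,0,0,0,0,0.8,0],[0,0,0,0,0,0,0]]
  ]
}}

```text
clock: 44.6
tcp_pos: [0.3445, 0.2972, 0.1225]
tool_rot: [[1.0, -0.003, -0.007], [-0.003, -1.0, -0.005], [-0.007, 0.005, -1.0]]
ft_force: [-0.4, -0.1, -0.5]
grip_width: -0.0001
finger_force: 0.0
```

Emit:
{"name": "carry_out", "arguments": {
  "increments": [
    [[0,0,0,0.4,0,0,0],[0,0,0,0.4,0,0,0],[0,0,0,0.3,0,0,0],[0,0,0,0.3,0,0,0],[0,0,0,0.4,0,0,0],[0,0,0,0.4,0,0,0],[0,0,0,0.4,0,0,0],[0,0,0,0.4,0,0,0]]
  ]
}}

```text
clock: 45.4
tcp_pos: [0.4364, 0.2985, 0.126]
tool_rot: [[1.0, -0.001, -0.0], [-0.001, -1.0, -0.0], [-0.0, 0.0, -1.0]]
ft_force: [-1.9, 0.7, 0.5]
grip_width: 0.0001
finger_force: 0.7
```

Emit:
{"name": "carry_out", "arguments": {
  "increments": [
    [[0,0,0,0.4,0,0,0],[0,0,0,0.4,0,0,0],[0,0,0,0.4,0,0,0],[0,0,0,0.4,0,0,0],[0,0,0,0.4,0,0,0],[0,0,0,0.4,0,0,0]]
  ]
}}

```text
clock: 46.0
tcp_pos: [0.5084, 0.2984, 0.1259]
tool_rot: [[1.0, -0.001, -0.0], [-0.001, -1.0, -0.0], [-0.0, 0.0, -1.0]]
ft_force: [-0.5, 1.6, 0.4]
grip_width: 0.0002
finger_force: 0.7
```

Emit:
{"name": "carry_out", "arguments": {
  "increments": [
    [[0,0,0,0.2,0,0,0],[0,0,0,0.2,0,0,0],[0,0,0,0.15,0,0,0],[0,0,0,0.1,0,0,0],[0,0,0,0.1,0,0,0]]
  ]
}}

```text
clock: 46.5
tcp_pos: [0.5299, 0.2984, 0.126]
tool_rot: [[1.0, -0.001, -0.0], [-0.001, -1.0, -0.0], [-0.0, 0.0, -1.0]]
ft_force: [-1.1, 0.1, -0.3]
grip_width: -0.0003
finger_force: 0.6
```

Emit:
{"name": "carry_out", "arguments": {
  "increments": [
    [[0,0,0,0.08,0,0,0],[0,0,0,0.08,0,0,0],[0,0,0,0.08,0,0,0]]
  ]
}}

```text
clock: 46.8
tcp_pos: [0.5323, 0.2985, 0.1259]
tool_rot: [[1.0, 0.0, -0.013], [0.0, -1.0, -0.001], [-0.013, 0.001, -1.0]]
ft_force: [-18.9, -1.0, 9.1]
grip_width: 0.0001
finger_force: 9.4
```

Emit:
{"name": "carry_out", "arguments": {
  "increments": [
    [[0,0,0,-0.3,0,0,0],[0,0,0,-1,0,0,0],[0,0,0,-1,0,-0.5,0],[0,0,0,-1,0.2,-1,0],[0,0,0,-1,0.2,-1,0],[0,0,0,-0.5,1,-1,0],[0,0,0,0,1,-1,0],[0,0,0,0,1,-1,0],[0,0,0,0,1,-1,0],[0,0,0,0,1,-1,0]]
  ]
}}

```text
clock: 47.8
tcp_pos: [0.3928, 0.1352, 0.3528]
tool_rot: [[1.0, -0.001, 0.003], [-0.001, -1.0, -0.0], [0.003, 0.0, -1.0]]
ft_force: [0.5, -0.1, 0.2]
grip_width: 0.0005
finger_force: 0.0
```

```bash
python3 v.py w10; python3 -c "
from h import *
img,d,T,K,D=cam('top');W=cloud(d,T,K,D);cv2.imwrite('pics/top2.png',img[...,::-1])
brackets(img,W,box=(.3,.75,-.48,.45),zmax=.14)
x,y,z=[W[...,i] for i in range(3)]
P=W[(x>.34)&(x<.65)&(y>.24)&(y<.36)&(z>.108)&(z<.122)];print('bar',len(P),P.min(0).round(3),P.max(0).round(3))"
```

```text
47.85 [0.3943 0.132  0.3588] -0.32 -0.00015409025634306826
orange [ 475. -362.] [44. 25.] 5 [ 0.47  -0.353  0.039] 0.041 160
orange [ 412. -385.] [69. 39.] -118 [ 0.411 -0.367  0.04 ] 0.041 251
red 1269 0.0257 ((534.6375122070312, -195.23068237304688), (41.202293395996094, 96.34163665771484), 85.18920135498047)
orange [ 475. -365.] [45. 25.] 3 [ 0.472 -0.363  0.041] 0.043 117
orange [ 418. -425.] [45. 26.] 2 [ 0.414 -0.421  0.041] 0.044 113
orange [ 416. -369.] [45. 23.] 1 [ 0.41  -0.368  0.041] 0.044 110
bar 217 [0.542 0.242 0.108] [0.586 0.359 0.122]
```

View pics/w10.png

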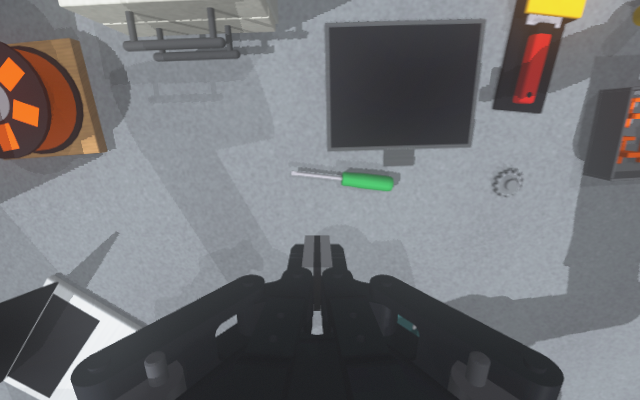

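```bash
python3 -c "
from h import *
W=np.load('cur.npz')['W'];x,y,z=[W[...,i] for i in range(3)]
for a,b in [(.108,.12),(.03,.07)]:
    P=W[(x>.5)&(x<.565)&(y>.22)&(y<.38)&(z>a)&(z<b)];print(len(P),np.percentile(P[:,0],[1,10,30,50]).round(4),np.median(P[:,2]))
P=W[(z>.13)&(z<.147)&(x>.5)&(y>.2)&(y<.4)];print('front',len(P),np.percentile(P[:,0],[1,50,99]) if len(P) else '')
"
```

```text
1250 [0.5417 0.5437 0.5458 0.5481] 0.11653545511128652
828 [0.5422 0.5435 0.5457 0.5479] 0.0536329702622626
front 891 [0.58084344 0.58373276 0.58665626]
```

The upper bar lines up with the lower (shut) drawer's bar to within 1 mm, so the drawer is shut. Handing in.

```bash
python3 -c "
from workcell import bot
print(bot.hand_in())"
```

```text
the job is handed in; nothing more can be done
None
```

I docked the scraper fully home, put both blue brackets (matching the loaded spool) in the upper drawer, pushed it shut, and put the three orange ones in the tray; the job is handed in, but no verdict came back.

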